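# Check the lid latch and turn the board over for soldering

## Task

The circuit board in the turn-over soldering frame is loaded with parts and ready to be soldered from below. Press the frame's lid fully down, so that its spring latch snaps over it, give the lid's handle a firm upward tug to make sure the latch holds (press again if it does not), and then swing the frame right over by its turning bar until it stops upside down, solder side up. Leave it there latched, and do not disturb the other things on the bench.

Things in the scene. Friction and masses are not known exactly. Their poses are not given: they have to be found in the camera images.
- stand: The soldering frame's grey steel stand, screwed to the bench: base plate 170 x 290 x 8 mm, an upright cheek at each end (266 mm over both, tops 126 mm high). Origin: centre of its underside, on the bench. +y runs along the trunnion axis from the lid's hinge end to the latch end; -x points to the side where the turning bar starts (roughly to the robot); z up.
- frame_axis (a point): Middle of the horizontal trunnion axis about which the frame turns: 100 mm above the bench, over the stand's origin. The axis runs along the stand's y.
- frame (a joint): Angle (rad) of the bare aluminium frame, 132 x 210 x 16 mm (plus a 16 mm weight bar on its far edge), that carries the board: 0 = level, lid on top (hard stop, the start); grows as the turning bar goes up and over away from the robot; pi = upside down (hard stop). It stays where it is left and takes 4 to 6 N at the turning bar. Pushes and pulls on the lid handle do not turn it.
- turn_bar (a point): Centre of the turning bar: round steel, 12 mm thick, 120 mm long, parallel to the trunnion axis and 108 mm from it (100 mm above the bench at the start), on two end arms, with a 36 mm free gap to the frame's edge. Take it from above across its thickness; being round it turns in a moderate grip (20 to 30 N). Axes: the frame's, y along the bar.
- lid (a joint): Angle (rad) of the lid (aluminium plate 110 x 162 x 4 mm, foam below, 0.15 kg) about its hinge: 0 = shut flat on the frame; grows as its latch end rises. Starts ajar, 0.28 to 0.65; the stiff hinge keeps it where it is left (about 3 N at the handle moves it). Latched, it still has 0.018 rad (3 mm) of free play, then the latch stops it.
- lid_hinge (a point): Middle of the lid's hinge line, at the frame's end away from the latch: 90 mm from frame_axis along the stand's -y and 10 mm above the trunnion axis. The hinge line runs along the stand's x. Axes: the lid's, y from hinge to free end, z out of the lid's top.
- lid_bar (a point): Centre of the lid's black bow handle: round bar 12 mm thick, 80 mm long along the stand's x; 125 mm from the hinge line along the lid, 44 mm above the lid's underside (34 mm free below it). Pinch it from above across its thickness, fingers about 35 mm open (the lid runs on 41 mm past it); it turns in the fingers. About 7 N snaps the lid past the latch; 8 to 15 N is a firm tug. Axes: the lid's.
- striker: Steel striker pin, 6 mm thick and 24 mm long along the stand's x, at the lid's free edge; origin at its middle, 172 mm from the hinge line.
- latch_nose: Bevelled steel bolt, 22 mm wide, of the spring latch, mid-way on the frame's end opposite the lid's hinge: nose 80 mm from frame_axis along the stand's +y, flat underside 17 mm above the trunnion axis. The striker coming down pushes its sloping top aside; the underside then holds the striker down. Origin: at frame_axis.
- bolt (a joint): How far the latch bolt is pushed back from its place, m: 0 = sprung forward (also when the lid is open), up to 0.010 = fully back. The striker pushes it back about 0.005 while passing.
- spool: Bystander: reel of solder, standing, 52 mm across and 50 mm high. Origin: centre of its underside.
- flux: Bystander: small white bottle, 36 mm across and 85 mm high. Origin: centre of its underside.
- cutters: Bystander: side cutters with red handles, 150 mm long, 16 mm high, lying. Origin: at the joint, on the bench.
- screwdriver: Bystander: screwdriver with a black handle, 190 mm long, 26 mm thick, lying. Origin: below its middle, on the bench.
- pump: Bystander: solder sucker, a blue tube 20 mm thick and 200 mm long, lying. Origin: below its middle, on the bench.
- tray: Bystander: grey tray, 200 x 140 x 35 mm, with spare boards in it. Origin: centre of its underside.

How it is judged (in metres and radians):
On the way, in this order (a step that is already met when the one before it is completed fails the run):
1. the lid is pressed fully down under the sprung-forward latch bolt, with the frame still level (value of joint lid below 0.012 rad and value of joint bolt below 0.003 m and value of joint frame below 0.12 rad), for 0.2 s.
2. the shut lid is tugged up against its latch: the latch bolt holds the striker with more than 2.5 N for 0.2 s, the frame still level (value of joint lid between 0.0125 and 0.04 rad and value of joint bolt below 0.003 m and contact force between striker and latch_nose above 2.5 N and value of joint frame below 0.12 rad), for 0.2 s.
At the end, for the whole second after the job is handed in: The frame is upside down against its stop (within about 9 degrees of level) and at rest, the lid still shut under its latch (within 0.035 rad, bolt sprung forward), and no bystander is more than 30 mm from where it started (value of joint frame above 2.98 rad and value of joint lid below 0.035 rad and value of joint bolt below 0.003 m and velocity of joint frame between -0.05 and 0.05 rad/s and distance of each of spool, flux, cutters, screwdriver, pump, tray from where it was at the start of the episode below 0.03 m); the robot touches nothing.
It fails at once if the frame is turned more than 0.4 rad with the lid not held shut by its latch (value of joint frame above 0.4 rad and value of joint lid above 0.06 rad).
It fails at once if a bystander is moved by more than 30 mm (distance of any of spool, flux, cutters, screwdriver, pump, tray from where it was at the start of the episode above 0.03 m).
It also fails if it takes over 64 s, if anything falls off the work surface, if the arm or the gripper's body presses on something with over 40 N, if the wrist force passes 120 N, or if a joint passes its speed limit or range.

## Robot

A 6-joint arm with a two-finger parallel gripper is mounted at the origin on the work surface. World frame = base frame: x ahead of the robot, y to its left, z up, the work surface at z = 0. Lengths are in m, angles in degrees, forces in N, time in s.
With the tool pointing down it reaches from about 0.35 to 0.725 m from the base axis. Payload 4.3 kg.
Tool frame: the origin (TCP) lies on the centre line of the jaws, within the pads' length; the fingertips stand 8 mm ahead of it and the grasp point (between the pads) lies 11 mm behind it; y points along the fingers, x is the direction in which the jaws open and shut, and the axes are right-handed (so a half turn about y gives the same grasp; the last joint's range is limited). The gripper opens to 85 mm and grips with 20 to 120 N. Pads are 22 mm wide; open, the fingers measure 114 mm over their backs; the gripper's body (76 mm by 85 mm) begins 54 mm behind the grasp point. The pads swing forward as they close: fully open they stand 13 mm farther back than shut.
Start: joints at [66.503, 21.618, 4.641, 73.018, 0, 83.68], TCP at [0.17, 0.549, 0.239] pointing down, gripper open.
Joint ranges: [-156.06, 156.06], [-48.1, 94.91], [-58.44, 69.94], [-101.28, 121.22], [-78.64, 73.56], [-180, 180]. Speed limits (degrees/s): [147.25, 147.25, 180, 180, 180, 180].

## Interface

Orientations are given as a 3x3 rotation matrix whose columns are the frame's x, y, z axes.
In Python, from workcell import observe, capture, camera_params, job_done, search_frame, silhouettes, tip_of gives the robot as it stands.
- The arm moves only by the tool drive_tool, never from a script. Its argument "series" is a list of rows, each a list of 7 numbers: the closure, from -1 (fully open) to 1 (shut), then the shift along the tool's x, y, z in m, then the turn, a rotation vector about the tool's x, y, z in degrees. In form: [[hand, tx, ty, tz, rx, ry, rz], ...]. A call has 1 to 5 rows; each row is the pose to reach, as a shift and turn from the pose measured when the call began, along the tool's axes at that moment; what a row does not reach only later rows make up. A row lasts 1/12 s, in which the tool goes at most 41.7 mm and 7.16 degrees, less where a joint would pass 70% of its speed; a pose out of reach is approached as far as the arm can. A call with a gripper value outside its range is refused whole. The fingers move at their own pace and stop on an object; the grip force is fixed at half the most. Time passes only in rows, so rows that repeat a pose let the fingers close. It gives the time, the measured TCP pose, the force and the opening at its end, in the units of the state.
- observe(): the state, without advancing time (a new reading comes with each control period).
- capture(name): name is "side" or "top" or "wrist"; returns the picture (420x560x3 uint8, blue, green, red); there is no depth.
- camera_params(name): a dict with "camera_matrix" (3x3 intrinsics, pixels), "origin" and "rotation" of the camera in the world. Camera axes: x right, y down, z forward; pixel columns grow to the right and rows downward; lengths in m; the calibration is good to about 2 mm. A picture is of the moment at which its call begins: read the wrist's pose just before it. camera_params takes no time and is no camera call; for the wrist camera it gives the pose at the moment of the call.
- job_done(): hands the job in, once; it reports no verdict.
Trained networks look in the newest picture that a camera, given by its name, has taken for a name from the list of things; names that differ only in an ending like _2 or _b are one class to them, and where a whole thing is asked for, a point or a joint stands for the part that bears it (a point fixed in the world has none). Each returns a list of dicts, best first, with "conf" (0 to 1); they miss things now and then, are a little off and sometimes report something else, mostly with a low value. They report only what shows in the picture. A call takes as long as a camera call.
- search_frame(camera, label): "position" ([x, y, z] in m, in world coordinates, good to about 4 mm: the middle of the surface that is visible of it).
- silhouettes(camera, label): "region" (420x560 bool, what is visible of it).
- tip_of(camera, label): "position" ([x, y, z] in m, in world coordinates, good to about 4 mm: a listed point, or the origin of a listed thing).
The state is a dict: "time": time; "joints": joint angles; "qd": joint speeds; "joint_torque": joint torques, N m; "eef_pos": TCP position; "tool_rot": TCP orientation; "wrist_force": force on the tool from outside, world axes, zero at the start; "ft_torque": the same for the moment, N m; "grip_width": opening from 0.0 (shut) to 1.0 (fully open).
Only numpy, scipy, OpenCV 4.12 (cv2) and the standard library are available. Lean on these libraries where they do the work, as an engineer would, in place of code of your own. Each camera call takes 0.05 s, during which the arm holds its last target.

## Working session

There is one attempt and no reset: what is moved stays moved. The work goes in short steps, Python scripts to look and compute and a tool call to move; the robot and the scene stay as the last step left them, time stands still between calls to the robot, and variables do not carry over. Pictures are saved under pics/ and viewed, and the job is handed in when it is done.

Besides the shell and the picture viewer there is one more tool, called after "Emit:" in YAML: its name, and indented under it one key for each argument. drive_tool: Moves the arm, as the interface text tells. Its arguments: {"type":"object","properties":{"series":{"type":"array"}},"required":["series"]}

```bash
ls; mkdir -p pics; cat > h.py <<'E'
import numpy as np, cv2
from workcell import *
E
python3 - <<'E'
from h import *
s=observe(); print({k:np.round(v,3).tolist() for k,v in s.items()})
for c in ("side","top","wrist"):
    cv2.imwrite(f"pics/{c}0.png",capture(c))
    p=camera_params(c); print(c,np.round(p["origin"],3),np.round(p["rotation"],2).tolist(),np.round(p["camera_matrix"],0).tolist())
    for l in ("stand","frame_axis","turn_bar","lid_hinge","lid_bar","striker","latch_nose"):
        print(l,[(np.round(d["position"],3).tolist(),round(d["conf"],2)) for d in tip_of(c,l)[:2]])
print(observe()["time"])
E
```

```text
pics
{'time': 0.0, 'joints': [66.504, 21.662, 4.561, 73.018, 0.002, 83.679], 'qd': [0.043, -0.043, 0.005, 0.006, -0.054, 0.083], 'joint_torque': [-0.0, -46.36, 26.988, 0.021, -0.0, 0.0], 'eef_pos': [0.17, 0.549, 0.238], 'tool_rot': [[0.295, -0.001, -0.955], [0.955, -0.002, 0.295], [-0.002, -1.0, 0.0]], 'wrist_force': [0.413, 0.029, 0.06], 'ft_torque': [0.053, -0.013, 0.049], 'grip_width': 0.995}
side [0.451 0.794 0.789] [[-1.0, -0.04, 0.07], [-0.08, 0.61, -0.79], [-0.01, -0.79, -0.61]] [[381.0, 0.0, 279.0], [0.0, 381.0, 209.0], [0.0, 0.0, 1.0]]
stand [([0.581, 0.083, -0.002], 0.73)]
frame_axis [([0.582, 0.082, 0.101], 0.96), ([0.498, -0.142, 0.001], 0.66)]
turn_bar [([0.477, 0.068, 0.102], 0.68)]
lid_hinge [([0.598, -0.011, 0.106], 0.71)]
lid_bar [([0.576, 0.109, 0.178], 0.77), ([0.597, -0.006, 0.11], 0.27)]
striker []
latch_nose []
top [ 0.374 -0.077  1.473] [[0.0, -0.99, 0.1], [-1.0, -0.0, 0.01], [-0.01, -0.1, -0.99]] [[460.0, 0.0, 276.0], [0.0, 460.0, 212.0], [0.0, 0.0, 1.0]]
stand [([0.583, 0.081, -0.002], 0.68), ([0.595, -0.006, 0.111], 0.63)]
frame_axis [([0.582, 0.086, 0.103], 0.68)]
turn_bar [([0.472, 0.066, 0.099], 0.6)]
lid_hinge [([0.592, -0.005, 0.109], 0.89)]
lid_bar [([0.571, 0.11, 0.168], 0.69)]
striker []
latch_nose []
wrist [0.089 0.574 0.374] [[0.3, 0.9, 0.31], [0.96, -0.28, -0.1], [0.0, 0.33, -0.94]] [[367.0, 0.0, 282.0], [0.0, 367.0, 203.0], [0.0, 0.0, 1.0]]
stand []
frame_axis []
turn_bar []
lid_hinge []
lid_bar []
striker []
latch_nose []
1.2
```

View pics/side0.png

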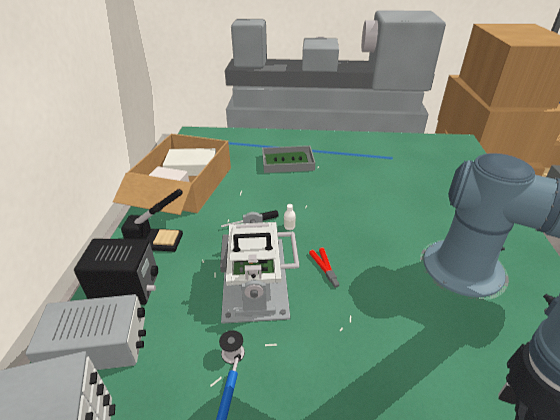

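View pics/top0.png

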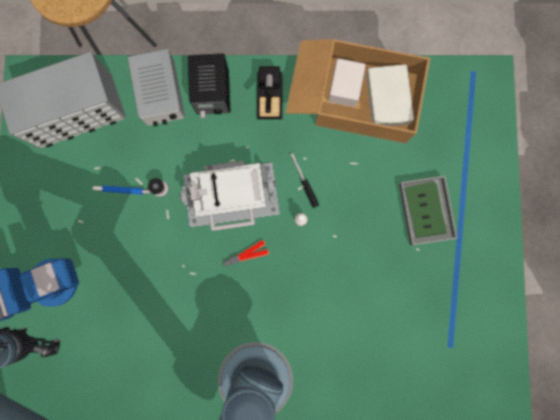

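The side view shows the frame around (255,265), with the black handle near (252,238) and the turn bar near (292,250). The flux bottle is at (290,217) and the cutters at (325,268). I'll refine the lid angle by overlaying the projected model.

```bash
cat >> h.py <<'E'
from scipy.spatial.transform import Rotation as R
S=np.array([0.5825,0.083,0.0]); YAW=8.3
def sw(p,S=S,yaw=YAW): return S+R.from_euler('z',yaw,degrees=True).apply(p)
def lidp(y,z,x,th): # lid coords -> stand
    return np.array([x,-0.09+y*np.cos(th)-z*np.sin(th),0.110+y*np.sin(th)+z*np.cos(th)])
def proj(cam,P):
    p=camera_params(cam); q=(np.atleast_2d(P)-p["origin"])@np.array(p["rotation"]); u=q@np.array(p["camera_matrix"]).T
    return u[:,:2]/u[:,2:]
E
python3 - <<'E'
from h import *
for c,(x0,y0,w,h) in {"side":(205,205,110,125),"top":(170,150,120,90)}.items():
    im=cv2.imread(f"pics/{c}0.png"); k=6
    z=cv2.resize(im[y0:y0+h,x0:x0+w],None,fx=k,fy=k,interpolation=cv2.INTER_CUBIC)
    def line(a,b,col):
        q=(proj(c,np.array([sw(a),sw(b)]))-[x0,y0]+.5)*k
        cv2.line(z,tuple(q[0].astype(int)),tuple(q[1].astype(int)),col,1)
    for sx,sy in ((1,0),(0,1)):
        for s in (-1,1):
            a=np.array([.085*(s if sx else -1),.145*(s if sy else -1),.008]);b=a.copy();b[1 if sx else 0]*=-1
            line(a,b,(255,0,0))
    line([-.108,-.06,.1],[-.108,.06,.1],(0,255,0))
    for th,col in ((.15,(0,0,255)),(.3,(0,200,255)),(.45,(255,0,255)),(.6,(255,255,0))):
        line(lidp(.125,.044,-.04,th),lidp(.125,.044,.04,th),col)
    cv2.imwrite(f"pics/{c}1.png",z[:600,:800])
E
```

```text
(no output)
```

View pics/side1.png

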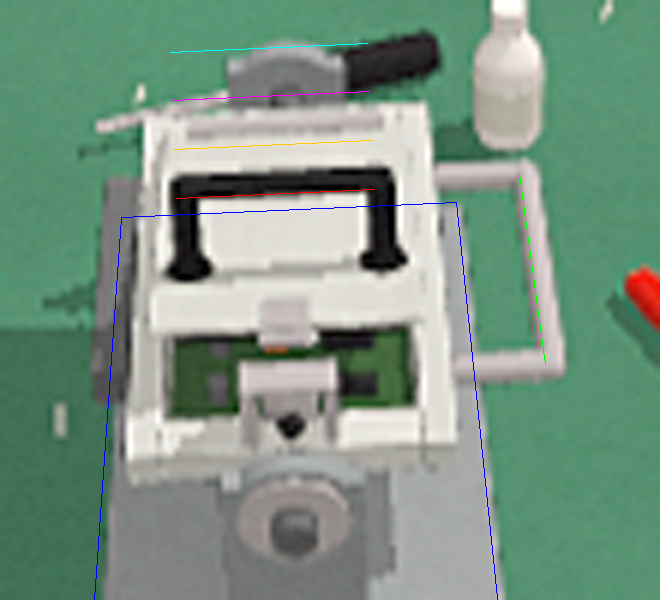

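View pics/top1.png

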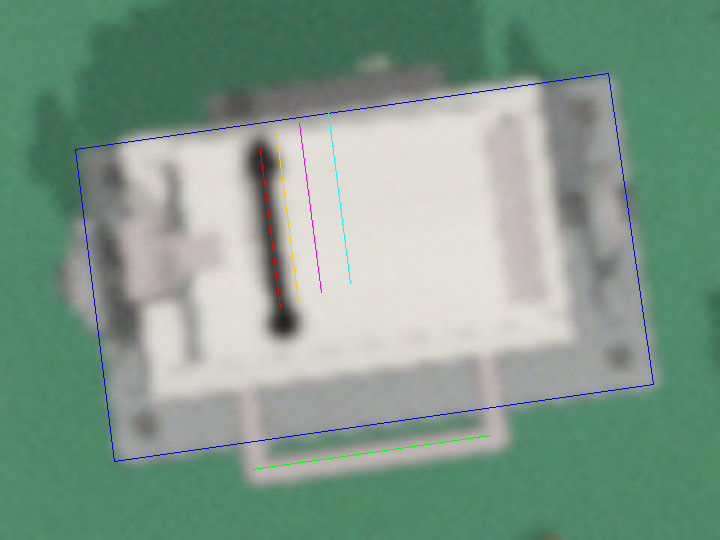

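```bash
cat > fit.py <<'E'
from h import *
from scipy.optimize import least_squares
side=dict(hR=(183,184),hL=(385,178),t0=(530,172),t1=(555,365))
top=dict(hL=(284,321),hR=(261,152),t0=(498,437),t1=(255,473))
O={"side":(205,205),"top":(170,150)}
obs={c:{k:np.array(v)/6+O[c]-.5 for k,v in d.items()} for c,d in (("side",side),("top",top))}
cp={c:camera_params(c) for c in O}
def res(p):
    S=np.array([p[0],p[1],0]);r=[]
    pts=dict(hL=lidp(.125,.044,-.037,p[3]),hR=lidp(.125,.044,.037,p[3]),t0=[-.108,-.06,.1],t1=[-.108,.06,.1])
    for c in obs:
        for k,v in obs[c].items():
            r+=list(proj(c,sw(pts[k],S,p[2]))[0]-v)
    return r
f=least_squares(res,[.58,.083,8.3,.28]); print(f.x,np.round(f.fun,1))
p=f.x; S=np.array([p[0],p[1],0])
print("handle",sw(lidp(.125,.044,0,p[3]),S,p[2]),"turn",sw([-.108,0,.1],S,p[2]))
E
python3 fit.py
```

```text
[0.57861468 0.08269796 8.87715138 0.18625365] [ 1.7  0.5 -1.4 -0.1 -0.6  0.1  0.2 -0.4  0.2 -2.1  0.4  0.7 -0.8  0.8
  0.1  0.9]
handle [0.57480457 0.10709246 0.17638634] turn [0.47190836 0.06603179 0.1       ]
```

Emit:
drive_tool:
  series:
    - [-1, -0.018, -0.01, -0.031, 0, -6, 0]
    - [-1, -0.037, -0.02, -0.063, 0, -12, 0]
    - [-1, -0.056, -0.03, -0.095, 0, -18, 0]
    - [-1, -0.075, -0.035, -0.128, 0, -24, 0]
    - [-1, -0.094, -0.035, -0.16, 0, -26, 0]

```text
time: 1.62
eef_pos: [0.2963, 0.4116, 0.2759]
tool_rot: [[-0.158, 0.002, -0.987], [0.987, 0.002, -0.158], [0.002, -1.0, -0.002]]
wrist_force: [-0.2, 0.7, -0.4]
grip_width: 0.997
```

Emit:
drive_tool:
  series:
    - [0.1, -0.033, 0, -0.022, 0, 0, 0]
    - [0.1, -0.067, 0, -0.044, 0, 0, 0]
    - [0.1, -0.1, 0, -0.066, 0, 0, 0]
    - [0.1, -0.134, 0, -0.088, 0, 0, 0]
    - [0.1, -0.168, 0, -0.11, 0, 0, 0]

```text
time: 2.03
eef_pos: [0.4325, 0.2615, 0.2761]
tool_rot: [[-0.158, 0.003, -0.987], [0.987, 0.003, -0.158], [0.002, -1.0, -0.003]]
wrist_force: [0.3, 1.0, -1.4]
grip_width: 0.448
```

Emit:
drive_tool:
  series:
    - [0.1, -0.033, 0, -0.022, 0, 0, 0]
    - [0.1, -0.067, 0, -0.044, 0, 0, 0]
    - [0.1, -0.1, 0, -0.066, 0, 0, 0]
    - [0.1, -0.134, 0, -0.088, 0, 0, 0]
    - [0.1, -0.155, 0, -0.1, 0, 0, 0]

```text
time: 2.45
eef_pos: [0.5582, 0.121, 0.2759]
tool_rot: [[-0.155, 0.004, -0.988], [0.988, 0.002, -0.155], [0.001, -1.0, -0.004]]
wrist_force: [0.4, 0.7, 0.2]
grip_width: 0.449
```

```bash
python3 - <<'E'
from h import *
s=observe(); print({k:np.round(s[k],3).tolist() for k in("time","eef_pos","tool_rot","wrist_force","grip_width")})
cp=camera_params("wrist");cv2.imwrite("pics/w2.png",capture("wrist"));print(np.round(cp["origin"],3))
for l in ("lid_bar","turn_bar","lid_hinge","frame_axis","striker","latch_nose"):
    print(l,[(np.round(d["position"],3).tolist(),round(d["conf"],2)) for d in tip_of("wrist",l)[:2]])
np.savez("w2.npz",o=cp["origin"],r=cp["rotation"],k=cp["camera_matrix"])
E
```

```text
{'time': 2.45, 'eef_pos': [0.558, 0.121, 0.276], 'tool_rot': [[-0.155, 0.004, -0.988], [0.988, 0.002, -0.155], [0.001, -1.0, -0.004]], 'wrist_force': [0.413, 0.679, 0.169], 'grip_width': 0.449}
[0.474 0.108 0.41 ]
lid_bar [([0.576, 0.11, 0.167], 0.98)]
turn_bar [([0.474, 0.067, 0.097], 0.7)]
lid_hinge [([0.591, -0.006, 0.112], 0.63)]
frame_axis [([0.582, 0.084, 0.1], 0.64)]
striker [([0.567, 0.163, 0.131], 0.49)]
latch_nose []
```

View pics/w2.png

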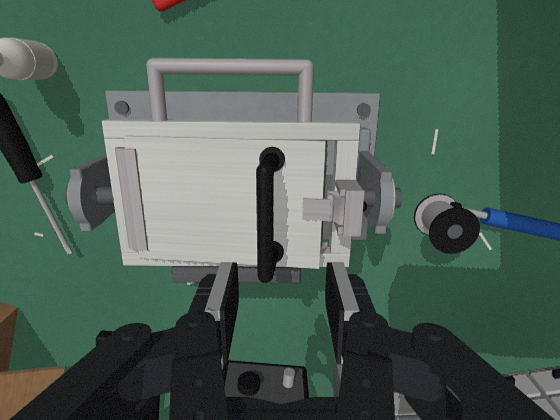

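The wrist view shows the handle bar running from (264,165) to (266,278) and the turn bar along row 67 from column 152 to 308. The jaws are centred at about column 283. I'll add these points to the fit.

```bash
python3 - <<'E'
from h import *
im=cv2.imread("pics/w2.png"); z=cv2.resize(im[40:300,90:410],None,fx=2.5,fy=2.3,interpolation=cv2.INTER_CUBIC); cv2.imwrite("pics/w2z.png",z)
w=np.load("w2.npz")
def pw(P):
    q=(np.atleast_2d(P)-w["o"])@w["r"];u=q@w["k"].T;return (u[:,:2]/u[:,2:])
from scipy.optimize import least_squares
tb=np.array([(152,67),(308,67)]) ; fr=None
for th in (.1,.15,.2,.25,.3,.4):
  S=np.array([.5786,.083,0])
  print(th,np.round(pw([sw(lidp(.125,.044,x,th),S,8.6) for x in(-.04,.04)]),0).tolist(),"striker",np.round(pw([sw(lidp(.172,.0,0,th),S,8.6)]),0).tolist())
for sx in (.575,.5786,.582):
  print(np.round(pw([sw([-.108,y,.1],np.array([sx,.083,0]),8.6) for y in(-.06,.06)]),0).tolist())
E
```

```text
0.1 [[266.0, 167.0], [267.0, 271.0]] striker [[331.0, 204.0]]
0.15 [[261.0, 169.0], [263.0, 275.0]] striker [[331.0, 207.0]]
0.2 [[256.0, 171.0], [258.0, 279.0]] striker [[330.0, 211.0]]
0.25 [[250.0, 174.0], [252.0, 283.0]] striker [[329.0, 215.0]]
0.3 [[243.0, 176.0], [246.0, 287.0]] striker [[328.0, 219.0]]
0.4 [[227.0, 180.0], [232.0, 296.0]] striker [[322.0, 228.0]]
[[155.0, 57.0], [307.0, 58.0]]
[[154.0, 62.0], [307.0, 63.0]]
[[154.0, 67.0], [306.0, 68.0]]
```

View pics/w2z.png

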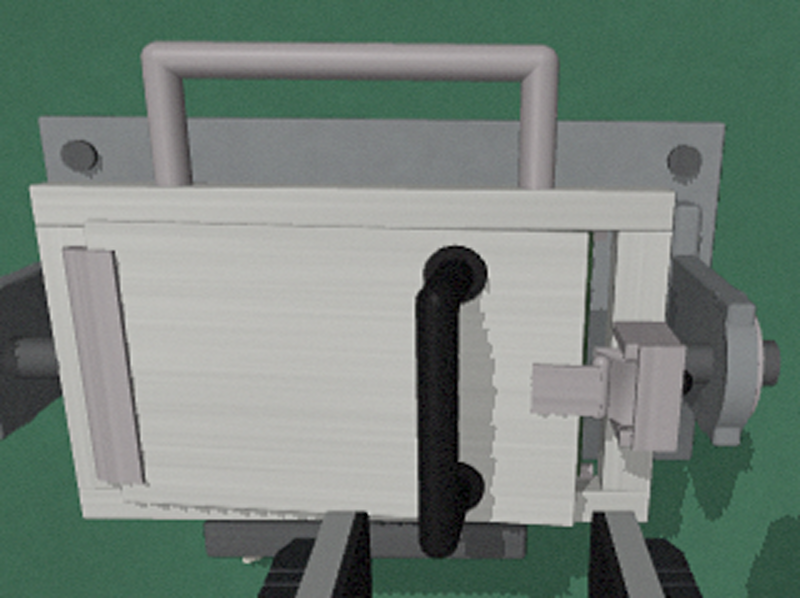

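```bash
python3 - <<'E'
from h import *
from scipy.optimize import least_squares
w=np.load("w2.npz"); C={c:(lambda p:(p["origin"],p["rotation"],p["camera_matrix"]))(camera_params(c)) for c in("side","top")}
C["wrist"]=(w["o"],w["r"],w["k"])
def pr(c,P):
    o,r,k=C[c];q=(np.array(P)-o)@np.array(r);u=np.array(k)@q;return u[:2]/u[2]
f=lambda z,O:np.array(z)/6+O-.5
mid={"side":f((284,181),(205,205)),"top":f((272.5,236),(170,150)),"wrist":np.array((265,222.5))}
for s in (("side","top","wrist"),("side","wrist"),("top","wrist"),("side","top")):
    r=least_squares(lambda P:np.concatenate([pr(c,P)-mid[c] for c in s]),[.57,.1,.17]);print(s,np.round(r.x,4),np.round(r.fun,1))
E
```

```text
('side', 'top', 'wrist') [0.5709 0.1112 0.1771] [ 1.5  1.1 -1.2  0.6 -0.5  0.6]
('side', 'wrist') [0.5704 0.1114 0.1783] [ 1.7  0.9 -0.2  0.5]
('top', 'wrist') [0.5758 0.1116 0.164 ] [-0.7 -0.3 -0.2 -0.1]
('side', 'top') [0.5741 0.1078 0.1774] [ 0.4  0.1 -0.  -0.5]
```

Emit:
drive_tool:
  series:
    - [0.15, -0.012, 0, -0.013, 0, 0, 0]
    - [0.15, -0.012, 0.03, -0.013, 0, 0, 0]
    - [0.15, -0.012, 0.06, -0.013, 0, 0, 0]
    - [0.15, -0.012, 0.07, -0.013, 0, 0, 0]
    - [0.15, -0.012, 0.07, -0.013, 0, 0, 0]

```text
time: 3.22
eef_pos: [0.5668, 0.1165, 0.2034]
tool_rot: [[-0.161, -0.004, -0.987], [0.987, 0.002, -0.161], [0.003, -1.0, 0.004]]
wrist_force: [0.0, -0.6, -0.0]
grip_width: 0.425
```

```bash
python3 - <<'E'
from h import *
s=observe(); print({k:np.round(s[k],3).tolist() for k in("time","eef_pos","wrist_force","grip_width")})
cv2.imwrite("pics/w3.png",capture("wrist"))
im=capture("side");cv2.imwrite("pics/s3.png",cv2.resize(im[150:320,180:330],None,fx=3.5,fy=3.5))
print(np.round(proj("wrist",s["eef_pos"]),0))
E
```

```text
{'time': 3.217, 'eef_pos': [0.567, 0.117, 0.203], 'wrist_force': [0.024, -0.62, -0.049], 'grip_width': 0.425}
[[283. 279.]]
```

View pics/w3.png

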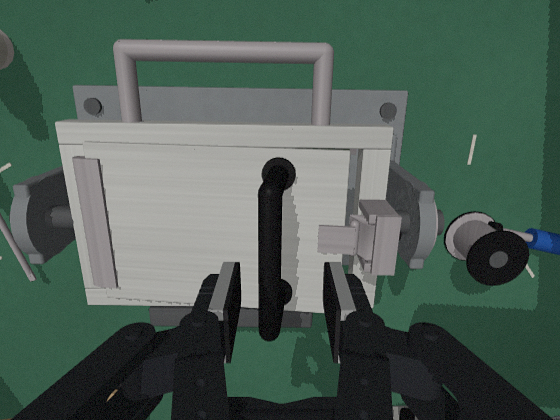

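View pics/s3.png

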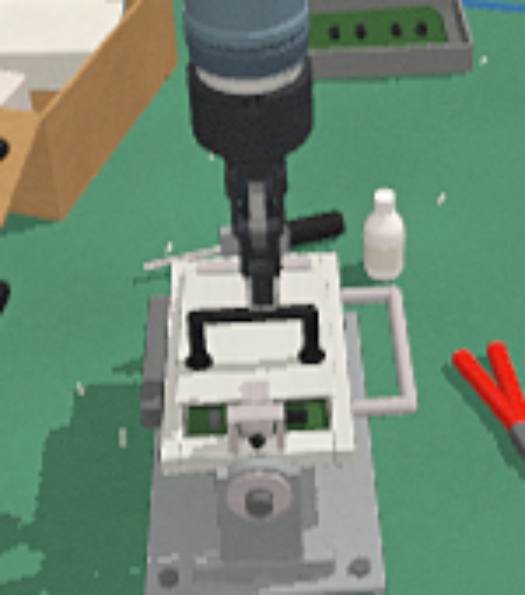

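The wrist view shows the handle at column 270, between jaws centred at column 283. I'll shift 5 mm and go down.

Emit:
drive_tool:
  series:
    - [0.15, -0.006, 0.01, -0.006, 0, 0, 0]
    - [0.15, -0.006, 0.025, -0.006, 0, 0, 0]
    - [0.15, -0.006, 0.038, -0.006, 0, 0, 0]
    - [0.15, -0.006, 0.042, -0.006, 0, 0, 0]
    - [0.15, -0.006, 0.042, -0.006, 0, 0, 0]

```text
time: 3.73
eef_pos: [0.5764, 0.1115, 0.1648]
tool_rot: [[-0.161, 0.002, -0.987], [0.987, 0.003, -0.161], [0.002, -1.0, -0.002]]
wrist_force: [-0.7, 0.6, -0.8]
grip_width: 0.421
```

```bash
python3 - <<'E'
from h import *
s=observe(); print({k:np.round(s[k],3).tolist() for k in("time","eef_pos","wrist_force","grip_width")})
cv2.imwrite("pics/w4.png",capture("wrist"))
im=capture("side");cv2.imwrite("pics/s4.png",cv2.resize(im[150:320,180:330],None,fx=3.5,fy=3.5))
E
```

```text
{'time': 3.733, 'eef_pos': [0.576, 0.111, 0.165], 'wrist_force': [-0.705, 0.609, -0.764], 'grip_width': 0.421}
```

View pics/w4.png

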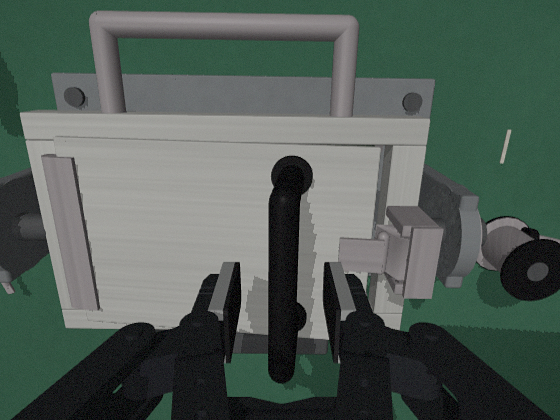

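View pics/s4.png

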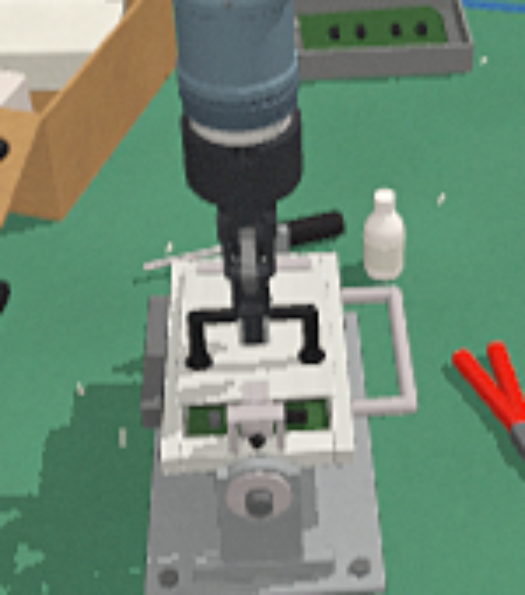

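The handle at column 285 is now centred between the jaws, and the fingertips are below the bar. I'll close.

Emit:
drive_tool:
  series:
    - [1, 0, 0, 0, 0, 0, 0]
    - [1, 0, 0, 0, 0, 0, 0]
    - [1, 0, 0, 0, 0, 0, 0]
    - [1, 0, 0, 0, 0, 0, 0]
    - [1, 0, 0, 0, 0, 0, 0]

```text
time: 4.25
eef_pos: [0.5781, 0.1121, 0.1674]
tool_rot: [[-0.161, 0.007, -0.987], [0.987, 0.004, -0.161], [0.003, -1.0, -0.007]]
wrist_force: [-0.4, 2.4, 6.1]
grip_width: 0.112
```

Emit:
drive_tool:
  series:
    - [1, 0.001, 0.003, 0, 0, 0, 0]
    - [1, 0.003, 0.006, 0, 0, 0, 0]
    - [1, 0.004, 0.009, 0, 0, 0, 0]
    - [1, 0.005, 0.012, 0, 0, 0, 0]
    - [1, 0.005, 0.012, 0, 0, 0, 0]

```text
time: 4.67
eef_pos: [0.5775, 0.1169, 0.1553]
tool_rot: [[-0.161, 0.007, -0.987], [0.987, 0.003, -0.161], [0.002, -1.0, -0.007]]
wrist_force: [0.1, 0.0, 1.7]
grip_width: 0.113
```

Emit:
drive_tool:
  series:
    - [1, 0.001, 0.003, 0, 0, 0, 0]
    - [1, 0.002, 0.006, 0, 0, 0, 0]
    - [1, 0.003, 0.008, 0, 0, 0, 0]
    - [1, 0.004, 0.01, 0, 0, 0, 0]
    - [1, 0.004, 0.01, 0, 0, 0, 0]

```text
time: 5.08
eef_pos: [0.5818, 0.1182, 0.1529]
tool_rot: [[-0.16, 0.021, -0.987], [0.987, -0.003, -0.16], [-0.006, -1.0, -0.02]]
wrist_force: [-5.2, -9.7, 35.1]
grip_width: 0.108
```

```bash
python3 - <<'E'
from h import *
s=observe(); print({k:np.round(s[k],3).tolist() for k in("time","eef_pos","wrist_force","ft_torque","grip_width")})
cv2.imwrite("pics/w5.png",capture("wrist"))
im=capture("side");cv2.imwrite("pics/s5.png",cv2.resize(im[150:320,180:330],None,fx=3.5,fy=3.5))
E
```

```text
{'time': 5.083, 'eef_pos': [0.582, 0.118, 0.153], 'wrist_force': [-5.249, -9.712, 35.088], 'ft_torque': [-1.832, 1.206, 0.09], 'grip_width': 0.108}
```

View pics/w5.png

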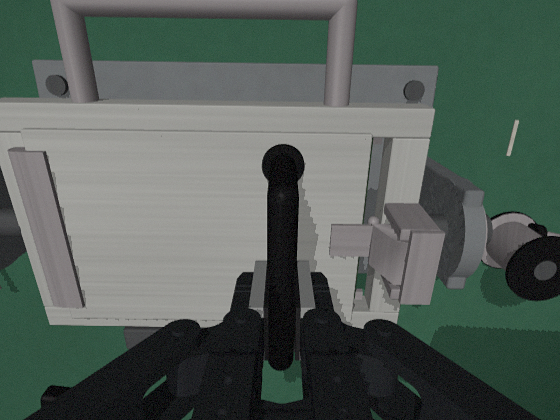

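View pics/s5.png

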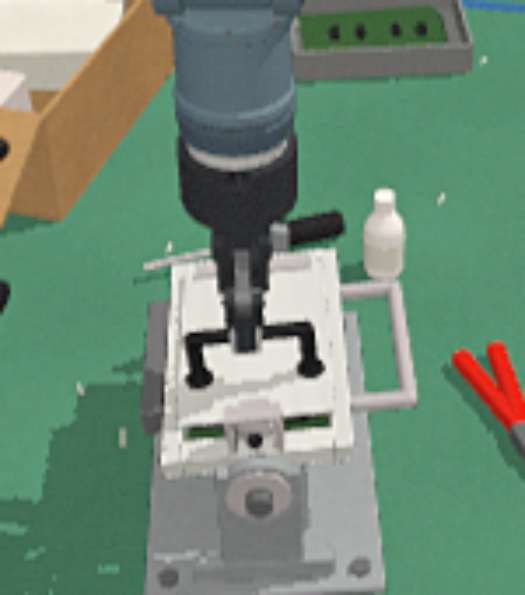

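```bash
python3 - <<'E'
from h import *
S=np.array([.580,.083,0]);yaw=8.7
ims={}
cam="side";x0,y0,w,h,k=215,215,85,80,7
for tag,im in (("a",cv2.imread("pics/side0.png")),("b",capture("side"))):
    z=cv2.resize(im[y0:y0+h,x0:x0+w],None,fx=k,fy=k,interpolation=cv2.INTER_CUBIC)
    def line(a,b,col):
        q=(proj(cam,np.array([sw(a,S,yaw),sw(b,S,yaw)]))-[x0,y0]+.5)*k
        cv2.line(z,tuple(q[0].astype(int)),tuple(q[1].astype(int)),col,1)
    fr=[[-.066,-.105,.108],[.066,-.105,.108],[.066,.105,.108],[-.066,.105,.108]]
    for i in range(4): line(fr[i],fr[(i+1)%4],(255,0,0))
    for th,col in ((0,(0,0,255)),(.1,(0,200,255)),(.2,(255,0,255)),(.3,(200,200,0))):
        line(lidp(.166,.004,-.055,th),lidp(.166,.004,.055,th),col)
        line(lidp(.125,.044,-.04,th),lidp(.125,.044,.04,th),col)
    cv2.imwrite(f"pics/o6{tag}.png",z)
for c in ("side","wrist"):
    if c=="wrist": capture(c)
    for l in ("lid_bar","striker","latch_nose","frame_axis","lid_hinge"): print(c,l,[(np.round(d["position"],3).tolist(),round(d["conf"],2)) for d in tip_of(c,l)[:1]])
E
```

```text
side lid_bar [([0.579, 0.119, 0.155], 0.73)]
side striker []
side latch_nose []
side frame_axis [([0.583, 0.084, 0.102], 0.6)]
side lid_hinge [([0.594, -0.009, 0.11], 0.86)]
wrist lid_bar [([0.58, 0.117, 0.152], 0.87)]
wrist striker [([0.568, 0.164, 0.111], 0.58)]
wrist latch_nose []
wrist frame_axis [([0.579, 0.084, 0.101], 0.73)]
wrist lid_hinge [([0.594, -0.007, 0.11], 0.87)]
```

View pics/o6a.png

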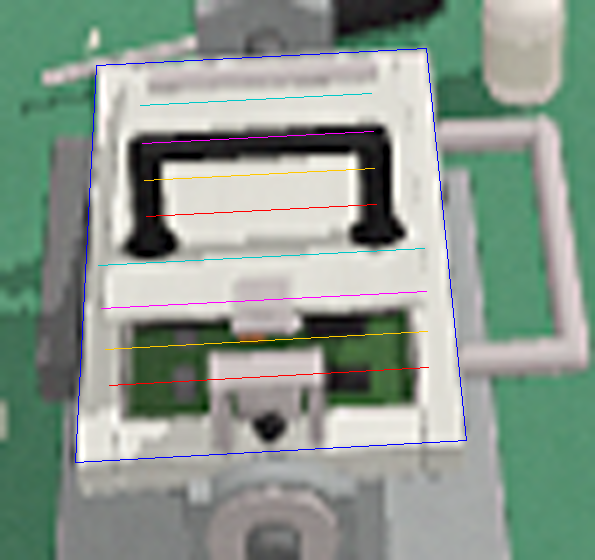

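View pics/o6b.png

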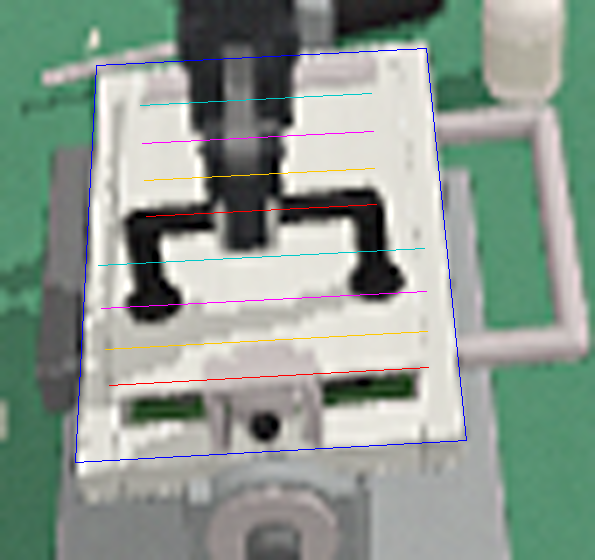

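The lid edge and handle now match the model at lid angle 0, so the lid is shut. Next, a gentle tug up.

Emit:
drive_tool:
  series:
    - [1, 0, 0, 0, 0, 0, 0]
    - [1, 0, -0.002, 0, 0, 0, 0]
    - [1, 0, -0.003, 0, 0, 0, 0]
    - [1, 0, -0.004, 0, 0, 0, 0]
    - [1, 0, -0.004, 0, 0, 0, 0]

```text
time: 6.2
eef_pos: [0.5816, 0.1173, 0.1552]
tool_rot: [[-0.159, 0.019, -0.987], [0.987, -0.004, -0.159], [-0.007, -1.0, -0.018]]
wrist_force: [2.2, -3.9, -3.8]
grip_width: 0.112
```

Emit:
drive_tool:
  series:
    - [1, 0, -0.003, 0, 0, 0, 0]
    - [1, 0, -0.004, 0, 0, 0, 0]
    - [1, 0, -0.004, 0, 0, 0, 0]
    - [1, 0, -0.004, 0, 0, 0, 0]
    - [1, 0, -0.004, 0, 0, 0, 0]

```text
time: 6.62
eef_pos: [0.5809, 0.117, 0.1561]
tool_rot: [[-0.159, 0.015, -0.987], [0.987, -0.005, -0.159], [-0.008, -1.0, -0.014]]
wrist_force: [3.9, -2.6, -10.4]
grip_width: 0.11
```

Emit:
drive_tool:
  series:
    - [1, 0, -0.004, 0, 0, 0, 0]
    - [1, 0, -0.004, 0, 0, 0, 0]
    - [1, 0, -0.004, 0, 0, 0, 0]
    - [1, 0, -0.004, 0, 0, 0, 0]
    - [1, 0, -0.004, 0, 0, 0, 0]

```text
time: 7.03
eef_pos: [0.5803, 0.1168, 0.1563]
tool_rot: [[-0.159, 0.011, -0.987], [0.987, -0.006, -0.16], [-0.008, -1.0, -0.01]]
wrist_force: [5.6, -1.9, -14.1]
grip_width: 0.111
```

```bash
cat > st.py <<'E'
from h import *
import sys
n=sys.argv[1]
s=observe(); print({k:np.round(s[k],3).tolist() for k in("time","eef_pos","tool_rot","wrist_force","ft_torque","grip_width")})
for c in sys.argv[2:]:
    im=capture(c)
    if c=="side": im=cv2.resize(im[150:320,180:330],None,fx=3.5,fy=3.5)
    cv2.imwrite(f"pics/{c}{n}.png",im)
E
python3 st.py 7 side wrist
```

```text
{'time': 7.033, 'eef_pos': [0.58, 0.117, 0.156], 'tool_rot': [[-0.159, 0.011, -0.987], [0.987, -0.006, -0.16], [-0.008, -1.0, -0.01]], 'wrist_force': [5.619, -1.898, -14.089], 'ft_torque': [-0.155, -1.074, 0.153], 'grip_width': 0.111}
```

View pics/side7.png

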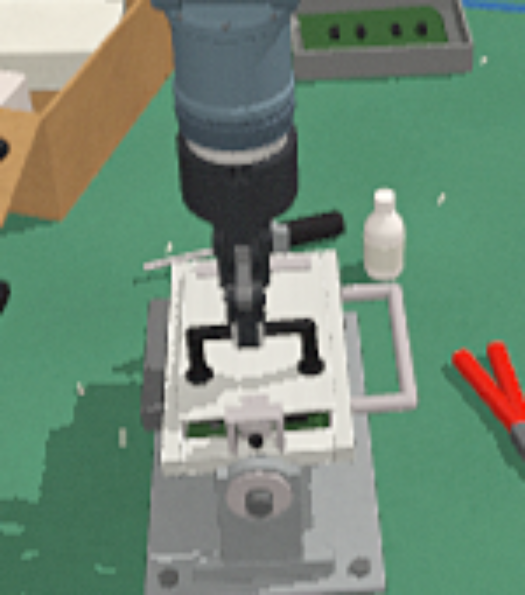

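View pics/wrist7.png

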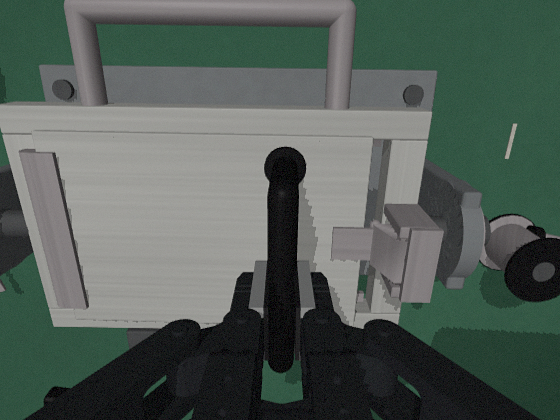

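The latch holds at 14 N with the striker tongue under the nose at (385,245). Now I'll relax and release.

Emit:
drive_tool:
  series:
    - [1, 0, 0.002, 0, 0, 0, 0]
    - [1, 0, 0.002, 0, 0, 0, 0]
    - [0.1, 0, 0.002, 0, 0, 0, 0]
    - [0.1, 0, 0.002, 0, 0, 0, 0]
    - [0.1, 0, 0.002, 0, 0, 0, 0]

```text
time: 7.55
eef_pos: [0.5799, 0.117, 0.154]
tool_rot: [[-0.16, 0.01, -0.987], [0.987, -0.006, -0.16], [-0.007, -1.0, -0.009]]
wrist_force: [0.7, -0.5, 0.4]
grip_width: 0.449
```

Emit:
drive_tool:
  series:
    - [0.1, 0, 0, 0, 0, 0, 0]
    - [0.1, 0, -0.02, 0, 0, 0, 0]
    - [0.1, 0, -0.05, 0, 0, 0, 0]
    - [0.1, 0, -0.08, 0, 0, 0, 0]
    - [0.1, 0, -0.08, 0, 0, 0, 0]

```text
time: 7.97
eef_pos: [0.5819, 0.1179, 0.2403]
tool_rot: [[-0.16, 0.02, -0.987], [0.987, -0.005, -0.16], [-0.008, -1.0, -0.019]]
wrist_force: [2.1, 0.0, 0.8]
grip_width: 0.451
```

```bash
python3 st.py 8 side wrist; python3 - <<'E'
from h import *
for c in("side","wrist"):
    capture(c)
    for l in ("lid_bar","turn_bar","striker"): print(c,l,[(np.round(d["position"],3).tolist(),round(d["conf"],2)) for d in tip_of(c,l)[:1]])
E
```

```text
{'time': 7.967, 'eef_pos': [0.582, 0.118, 0.24], 'tool_rot': [[-0.16, 0.02, -0.987], [0.987, -0.005, -0.16], [-0.008, -1.0, -0.019]], 'wrist_force': [2.078, 0.044, 0.767], 'ft_torque': [-0.003, -0.06, 0.013], 'grip_width': 0.451}
side lid_bar [([0.576, 0.119, 0.155], 0.63)]
side turn_bar [([0.474, 0.07, 0.104], 0.7)]
side striker []
wrist lid_bar [([0.577, 0.12, 0.15], 0.64)]
wrist turn_bar [([0.475, 0.066, 0.104], 0.83)]
wrist striker [([0.567, 0.164, 0.111], 0.46)]
```

View pics/wrist8.png

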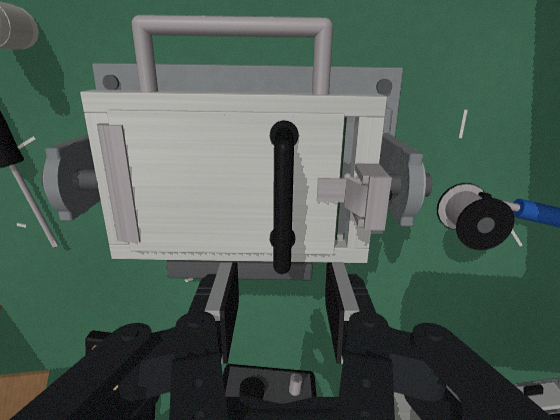

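```bash
python3 -c "
from h import *
print(np.round(observe()['joints'],1))
p=np.array(observe()['eef_pos']);r=np.array(observe()['tool_rot'])
print(r.T@(np.array([.4735,.067,.18])-p))"
```

```text
[ 5.5 23.1  6.  72.4 -0.4 -3.7]
[-0.03262074  0.05241111  0.11207698]
```

Emit:
drive_tool:
  series:
    - [0.1, -0.006, 0, 0.02, 0, 7, 0]
    - [0.1, -0.012, 0, 0.04, 0, 14, 0]
    - [0.1, -0.018, 0, 0.06, 0, 21, 0]
    - [0.1, -0.024, 0, 0.08, 0, 28, 0]
    - [0.1, -0.032, 0, 0.11, 0, 35, 0]

```text
time: 8.88
eef_pos: [0.4752, 0.0681, 0.232]
tool_rot: [[0.44, 0.009, -0.898], [0.898, -0.006, 0.44], [-0.001, -1.0, -0.011]]
wrist_force: [1.2, -0.3, 1.0]
grip_width: 0.451
```

Emit:
drive_tool:
  series:
    - [0.2, 0, 0, 0, 0, 7, 0]
    - [0.2, 0, 0, 0, 0, 14, 0]
    - [0.2, 0, 0, 0, 0, 21, 0]
    - [0.2, 0, 0, 0, 0, 28, 0]
    - [0.2, 0, 0, 0, 0, 35, 0]

```text
time: 9.3
eef_pos: [0.475, 0.0681, 0.2319]
tool_rot: [[0.879, 0.009, -0.477], [0.477, -0.006, 0.879], [0.005, -1.0, -0.009]]
wrist_force: [0.2, -0.1, 0.1]
grip_width: 0.401
```

```bash
cat > to.py <<'E'
from h import *
import sys
s=observe();p=np.array(s["eef_pos"]);r=np.array(s["tool_rot"])
a=np.radians(float(sys.argv[1])); x=np.array([np.cos(a),np.sin(a),0]);y=np.array([0,0,-1.]);
T=np.stack([x,y,np.cross(x,y)],1)
print("p",np.round(p,4),"rotvec",np.round(R.from_matrix(r.T@T).as_rotvec(degrees=True),1))
for t in sys.argv[2:]:
    print(t,np.round(r.T@(np.array(eval(t))-p),4))
E
python3 to.py 8.7 "[.4735,.067,.18]" "[.4735,.067,.0]"; python3 st.py 9
```

```text
p [0.475  0.0681 0.2319] rotvec [ 0.5 19.8  0.4]
[.4735,.067,.18] [-0.0021  0.0519  0.0002]
[.4735,.067,.0] [-0.003   0.2318  0.0019]
{'time': 9.3, 'eef_pos': [0.475, 0.068, 0.232], 'tool_rot': [[0.879, 0.009, -0.477], [0.477, -0.006, 0.879], [0.005, -1.0, -0.009]], 'wrist_force': [0.238, -0.089, 0.077], 'ft_torque': [-0.012, -0.012, -0.011], 'grip_width': 0.401}
```

Emit:
drive_tool:
  series:
    - [0.2, -0.002, 0.02, 0, 0.5, 7, 0.4]
    - [0.2, -0.002, 0.04, 0, 0.5, 14, 0.4]
    - [0.2, -0.002, 0.06, 0, 0.5, 20, 0.4]
    - [0.2, -0.002, 0.075, 0, 0.5, 20, 0.4]
    - [0.2, -0.002, 0.075, 0, 0.5, 20, 0.4]

```text
time: 9.72
eef_pos: [0.4712, 0.0666, 0.1536]
tool_rot: [[0.989, -0.007, -0.148], [0.148, 0.0, 0.989], [-0.006, -1.0, 0.001]]
wrist_force: [-1.2, 0.0, 0.1]
grip_width: 0.399
```

```bash
python3 to.py 8.7 "[.4735,.067,.09]"; python3 st.py 10 wrist side; python3 - <<'E'
from h import *
capture("top")
for c in("side","wrist","top"):
    for l in ("turn_bar",): print(c,l,[(np.round(d["position"],3).tolist(),round(d["conf"],2)) for d in tip_of(c,l)[:1]])
s=observe();print(proj("wrist",s["eef_pos"]))
for x in (.470,.4735,.477): print(proj("wrist",[[x+.009,.067-.06,.1],[x-.009,.067+.06,.1]]).round())
E
```

```text
p [0.4712 0.0666 0.1536] rotvec [-0.1 -0.2 -0.4]
[.4735,.067,.09] [ 0.0027  0.0636 -0.    ]
{'time': 9.717, 'eef_pos': [0.471, 0.067, 0.154], 'tool_rot': [[0.989, -0.007, -0.148], [0.148, 0.0, 0.989], [-0.006, -1.0, 0.001]], 'wrist_force': [-1.16, 0.015, 0.143], 'ft_torque': [-0.053, 0.031, -0.009], 'grip_width': 0.399}
side turn_bar [([0.476, 0.066, 0.104], 0.73)]
wrist turn_bar [([0.478, 0.065, 0.101], 0.91)]
top turn_bar [([0.473, 0.068, 0.102], 0.65)]
[[281.84810411 288.44233001]]
[[274. 320.]
 [272. 123.]]
[[279. 321.]
 [279. 124.]]
[[285. 322.]
 [286. 125.]]
```

View pics/wrist10.png

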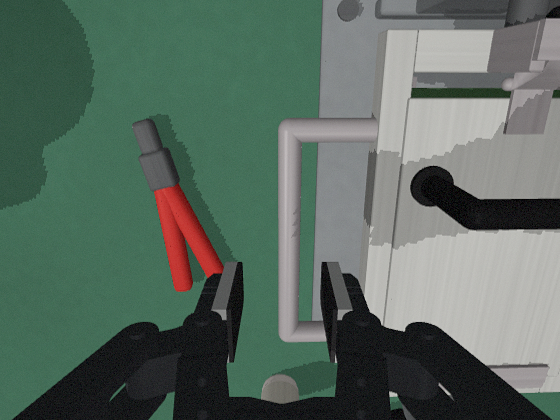

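View pics/side10.png

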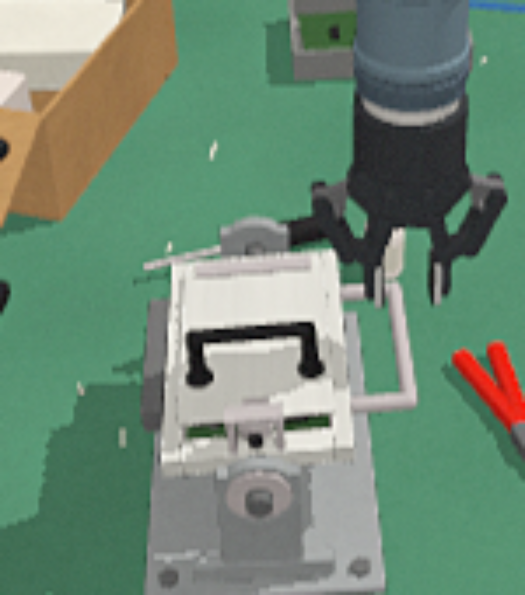

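The wrist view shows the turn bar at column 290 (rows 120–340) and the jaw centre at 282. I'll shift +6 mm and descend.

Emit:
drive_tool:
  series:
    - [0.2, 0.006, 0.01, 0, 0, 0, 0]
    - [0.2, 0.006, 0.03, 0, 0, 0, 0]
    - [0.2, 0.006, 0.05, 0, 0, 0, 0]
    - [0.2, 0.006, 0.063, 0, 0, 0, 0]
    - [0.2, 0.006, 0.063, 0, 0, 0, 0]

```text
time: 10.43
eef_pos: [0.4793, 0.0677, 0.0924]
tool_rot: [[0.989, -0.002, -0.148], [0.148, 0.0, 0.989], [-0.002, -1.0, 0.001]]
wrist_force: [-1.1, 0.8, -0.1]
grip_width: 0.397
```

```bash
python3 st.py 11 wrist
```

```text
{'time': 10.433, 'eef_pos': [0.479, 0.068, 0.092], 'tool_rot': [[0.989, -0.002, -0.148], [0.148, 0.0, 0.989], [-0.002, -1.0, 0.001]], 'wrist_force': [-1.129, 0.795, -0.115], 'ft_torque': [-0.005, 0.041, -0.006], 'grip_width': 0.397}
```

View pics/wrist11.png

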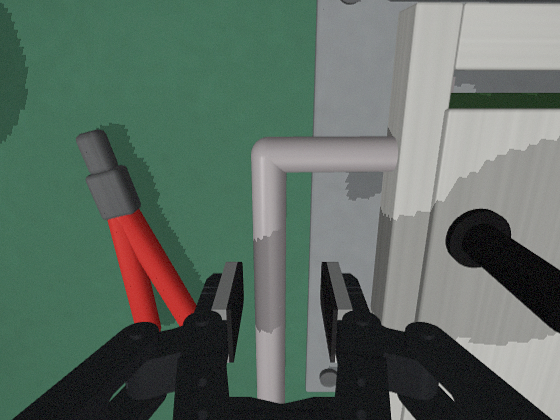

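The bar is at column 270, so I'll shift back 4 mm and close.

Emit:
drive_tool:
  series:
    - [0.2, -0.004, 0.002, 0, 0, 0, 0]
    - [1, -0.004, 0.002, 0, 0, 0, 0]
    - [1, -0.004, 0.002, 0, 0, 0, 0]
    - [1, -0.004, 0.002, 0, 0, 0, 0]
    - [1, -0.004, 0.002, 0, 0, 0, 0]

```text
time: 10.9
eef_pos: [0.4748, 0.0669, 0.0921]
tool_rot: [[0.989, -0.003, -0.148], [0.148, -0.0, 0.989], [-0.003, -1.0, 0.0]]
wrist_force: [-5.6, -1.3, 3.8]
grip_width: 0.119
```

Emit:
drive_tool:
  series:
    - [1, 0, 0, 0, 0, 0, 0]
    - [1, 0, 0, 0, 0, 0, 0]

```text
time: 11.07
eef_pos: [0.4748, 0.0668, 0.0925]
tool_rot: [[0.989, -0.002, -0.148], [0.148, -0.0, 0.989], [-0.002, -1.0, 0.0]]
wrist_force: [-2.7, -1.2, 1.6]
grip_width: 0.117
```

Emit:
drive_tool:
  series:
    - [1, 0.0005, -0.011, 0, 0, 0, 0]
    - [1, 0.0025, -0.0225, 0, 0, 0, 0]
    - [1, 0.0055, -0.0335, 0, 0, 0, 0]
    - [1, 0.0095, -0.044, 0, 0, 0, 0]
    - [1, 0.0145, -0.054, 0, 0, 0, 0]

```text
time: 11.48
eef_pos: [0.4899, 0.0691, 0.1463]
tool_rot: [[0.989, -0.002, -0.148], [0.148, -0.0, 0.989], [-0.002, -1.0, 0.0]]
wrist_force: [2.3, -1.2, -7.9]
grip_width: 0.116
```

```bash
cat > arc.py <<'E'
from h import *
import sys
p0=np.array([.4748,.0668,.0925]);ex=np.array([.989,.148,0])
s=observe();p=np.array(s["eef_pos"]);r=np.array(s["tool_rot"])
d=(p-p0); u=d@ex; print("phi",np.degrees(np.arctan2(d[2],.108-u)),"rad",np.hypot(d[2],.108-u),"lat",d@[-.148,.989,0],"F",np.round(s["wrist_force"],1),"T",np.round(s["ft_torque"],2),"tilt",np.round(R.from_matrix(r.T@np.array([[.989,0,-.148],[.148,0,.989],[0,-1,0]])).as_rotvec(degrees=True),1))
for f in map(float,sys.argv[1:]):
    a=np.radians(f);t=p0+ex*.108*(1-np.cos(a))+[0,0,.108*np.sin(a)]
    print(f,np.round(r.T@(t-p),4))
E
python3 arc.py 36 42 48 54 60; python3 st.py 12 wrist side
```

```text
phi 30.13882230699475 rad 0.1072358678295033 lat -1.7215175631038344e-06 F [ 2.3 -1.2 -7.9] T [-0.05 -0.46  0.03] tilt [-0.   0.  -0.1]
36.0 [ 0.0053 -0.0096  0.    ]
42.0 [ 0.0124 -0.0184  0.    ]
48.0 [ 0.0204 -0.0265  0.    ]
54.0 [ 0.0292 -0.0336  0.    ]
60.0 [ 0.0387 -0.0398  0.    ]
{'time': 11.483, 'eef_pos': [0.49, 0.069, 0.146], 'tool_rot': [[0.989, -0.002, -0.148], [0.148, -0.0, 0.989], [-0.002, -1.0, 0.0]], 'wrist_force': [2.317, -1.192, -7.935], 'ft_torque': [-0.05, -0.457, 0.034], 'grip_width': 0.116}
```

View pics/wrist12.png

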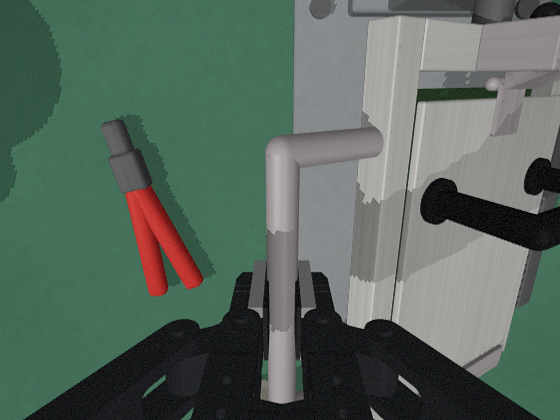

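View pics/side12.png

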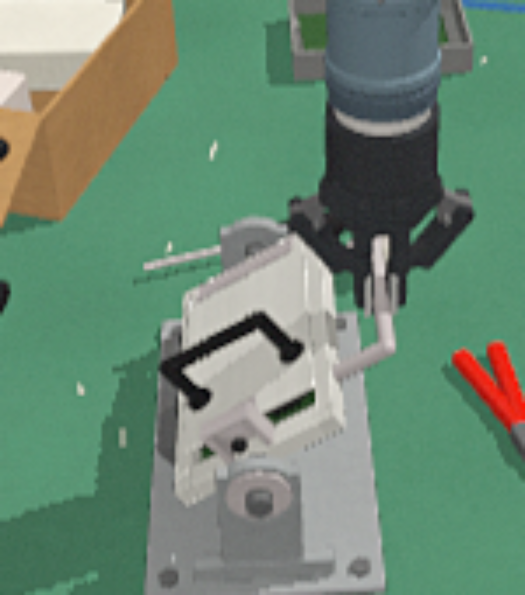

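The frame has turned about 30° with the lid still shut. I'll continue.

Emit:
drive_tool:
  series:
    - [1, 0.0055, -0.0095, 0, 0, 0, 0]
    - [1, 0.0125, -0.0185, 0, 0, 0, 0]
    - [1, 0.0205, -0.0265, 0, 0, 0, 0]
    - [1, 0.029, -0.0335, 0, 0, 0, 0]
    - [1, 0.0385, -0.04, 0, 0, 0, 0]

```text
time: 12.0
eef_pos: [0.5266, 0.0745, 0.1861]
tool_rot: [[0.989, -0.005, -0.148], [0.148, -0.001, 0.989], [-0.005, -1.0, -0.0]]
wrist_force: [-1.2, -2.0, -10.8]
grip_width: 0.117
```

```bash
python3 arc.py 66 72 78 84 90
```

```text
phi 59.26205904479451 rad 0.10889032860075858 lat -7.698844004215036e-05 F [ -1.2  -2.  -10.8] T [-0.34  0.5  -0.  ] tilt [ 0.   0.  -0.3]
66.0 [ 0.0117 -0.0051  0.0001]
72.0 [ 0.0222 -0.0092  0.0001]
78.0 [ 0.0331 -0.0122  0.0001]
84.0 [ 0.0443 -0.0141  0.0001]
90.0 [ 0.0556 -0.0147  0.0001]
```

Emit:
drive_tool:
  series:
    - [1, 0.012, -0.005, 0, 0, 0, 0]
    - [1, 0.022, -0.009, 0, 0, 0, 0]
    - [1, 0.033, -0.012, 0, 0, 0, 0]
    - [1, 0.0445, -0.0135, 0, 0, 0, 0]
    - [1, 0.0555, -0.014, 0, 0, 0, 0]

```text
time: 12.42
eef_pos: [0.5803, 0.0824, 0.2014]
tool_rot: [[0.989, -0.007, -0.148], [0.148, -0.002, 0.989], [-0.007, -1.0, -0.001]]
wrist_force: [-12.3, -2.4, 25.5]
grip_width: 0.108
```

```bash
python3 arc.py 96 102 108 114 120; python3 st.py 13 side
```

```text
phi 89.27380287447123 rad 0.10889107345771501 lat -0.00019826415290205107 F [-12.3  -2.4  25.5] T [-0.31  2.21 -0.01] tilt [ 0.1  0.  -0.4]
96.0 [0.0127 0.0014 0.0002]
102.0 [0.0239 0.0031 0.0002]
108.0 [0.0348 0.0059 0.0002]
114.0 [0.0454 0.0099 0.0002]
120.0 [0.0555 0.015  0.0002]
{'time': 12.417, 'eef_pos': [0.58, 0.082, 0.201], 'tool_rot': [[0.989, -0.007, -0.148], [0.148, -0.002, 0.989], [-0.007, -1.0, -0.001]], 'wrist_force': [-12.314, -2.432, 25.467], 'ft_torque': [-0.313, 2.209, -0.015], 'grip_width': 0.108}
```

View pics/side13.png

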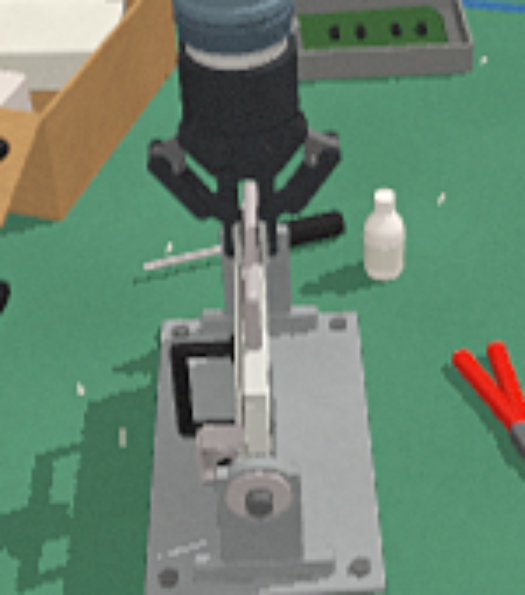

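Emit:
drive_tool:
  series:
    - [1, 0.01, -0.003, 0, 0, 0, 0]
    - [1, 0.022, -0.001, 0, 0, 0, 0]
    - [1, 0.033, 0.002, 0, 0, 0, 0]
    - [1, 0.0435, 0.006, 0, 0, 0, 0]
    - [1, 0.0535, 0.011, 0, 0, 0, 0]

```text
time: 12.88
eef_pos: [0.6346, 0.0904, 0.1903]
tool_rot: [[0.989, -0.006, -0.148], [0.148, -0.002, 0.989], [-0.006, -1.0, -0.001]]
wrist_force: [-9.0, -1.5, 2.7]
grip_width: 0.114
```

```bash
python3 arc.py 126 132 138 144 150; python3 st.py 14 side
```

```text
phi 118.71303403313958 rad 0.11150187049702223 lat -0.0003355953885248009 F [-9.  -1.5  2.7] T [-0.37  1.97  0.02] tilt [ 0.1  0.  -0.4]
126.0 [0.01   0.0104 0.0003]
132.0 [0.0188 0.0174 0.0004]
138.0 [0.0269 0.0254 0.0004]
144.0 [0.034  0.0341 0.0004]
150.0 [0.0402 0.0435 0.0004]
{'time': 12.883, 'eef_pos': [0.635, 0.09, 0.19], 'tool_rot': [[0.989, -0.006, -0.148], [0.148, -0.002, 0.989], [-0.006, -1.0, -0.001]], 'wrist_force': [-9.032, -1.508, 2.66], 'ft_torque': [-0.368, 1.967, 0.021], 'grip_width': 0.114}
```

View pics/side14.png

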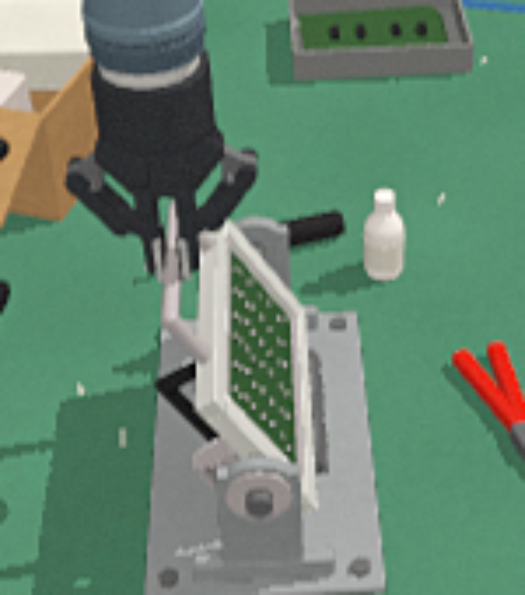

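Emit:
drive_tool:
  series:
    - [1, 0.01, 0.008, 0, 0, 0, 0]
    - [1, 0.019, 0.0155, 0, 0, 0, 0]
    - [1, 0.027, 0.024, 0, 0, 0, 0]
    - [1, 0.034, 0.033, 0, 0, 0, 0]
    - [1, 0.04, 0.0425, 0, 0, 0, 0]

```text
time: 13.35
eef_pos: [0.6755, 0.0964, 0.1469]
tool_rot: [[0.989, -0.005, -0.148], [0.148, -0.002, 0.989], [-0.005, -1.0, -0.001]]
wrist_force: [-7.8, -1.2, 4.2]
grip_width: 0.116
```

```bash
python3 arc.py 156 162 168 174 180; python3 st.py 15 side
```

```text
phi 150.15210470950473 rad 0.10933798409115913 lat -0.0004464964153109964 F [-7.8 -1.2  4.2] T [-0.27  1.72  0.01] tilt [ 0.1  0.  -0.3]
156.0 [0.0039 0.0105 0.0005]
162.0 [0.008  0.021  0.0005]
168.0 [0.011  0.0319 0.0005]
174.0 [0.0128 0.0431 0.0005]
180.0 [0.0135 0.0543 0.0005]
{'time': 13.35, 'eef_pos': [0.675, 0.096, 0.147], 'tool_rot': [[0.989, -0.005, -0.148], [0.148, -0.002, 0.989], [-0.005, -1.0, -0.001]], 'wrist_force': [-7.843, -1.219, 4.233], 'ft_torque': [-0.273, 1.722, 0.007], 'grip_width': 0.116}
```

View pics/side15.png

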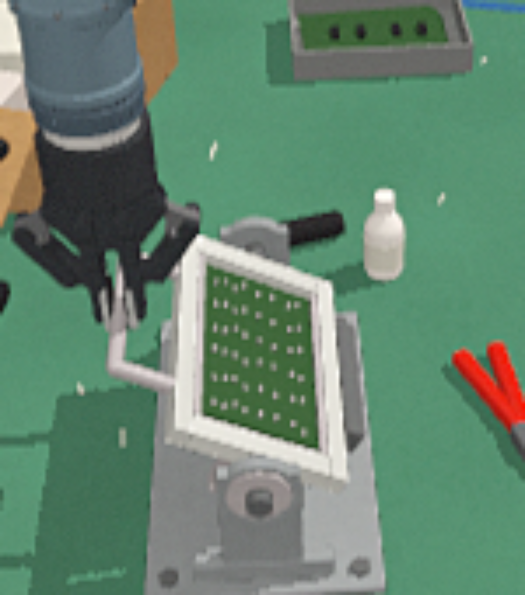

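Emit:
drive_tool:
  series:
    - [1, 0.004, 0.0105, 0, 0, 0, 0]
    - [1, 0.008, 0.021, 0, 0, 0, 0]
    - [1, 0.011, 0.032, 0, 0, 0, 0]
    - [1, 0.013, 0.043, 0, 0, 0, 0]
    - [1, 0.0135, 0.053, 0, 0, 0, 0]

```text
time: 13.82
eef_pos: [0.6884, 0.0983, 0.092]
tool_rot: [[0.989, -0.007, -0.148], [0.148, -0.002, 0.989], [-0.007, -1.0, -0.001]]
wrist_force: [-14.6, -1.1, 99.2]
grip_width: 0.114
```

```bash
python3 arc.py 180 183; python3 st.py 16 side
```

```text
phi -179.7430425437343 rad 0.10793537246823634 lat -0.0004763286991046628 F [-14.6  -1.1  99.2] T [-0.12  1.24 -0.04] tilt [ 0.1  0.  -0.4]
180.0 [ 0.0001 -0.0005  0.0005]
183.0 [-0.      0.0052  0.0005]
{'time': 13.817, 'eef_pos': [0.688, 0.098, 0.092], 'tool_rot': [[0.989, -0.007, -0.148], [0.148, -0.002, 0.989], [-0.007, -1.0, -0.001]], 'wrist_force': [-14.568, -1.071, 99.176], 'ft_torque': [-0.121, 1.244, -0.044], 'grip_width': 0.114}
```

View pics/side16.png

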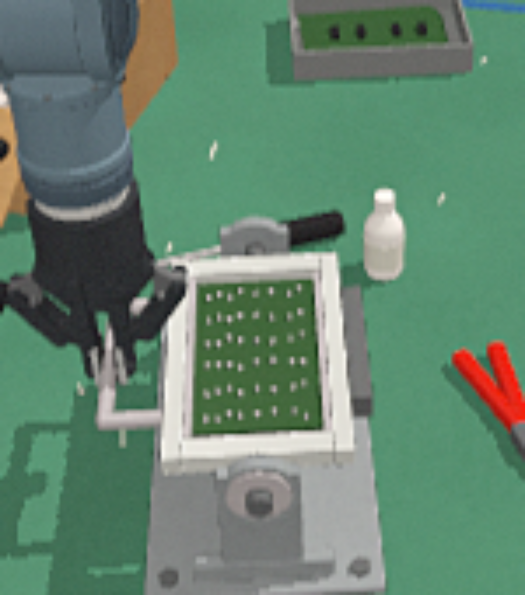

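The frame is against its stop, but the wrist force is high at 99 N. I'll relax right away and then open.

Emit:
drive_tool:
  series:
    - [1, 0, -0.002, 0, 0, 0, 0]
    - [1, 0, -0.002, 0, 0, 0, 0]

```text
time: 14.03
eef_pos: [0.6883, 0.0983, 0.0923]
tool_rot: [[0.989, -0.007, -0.148], [0.148, -0.002, 0.989], [-0.007, -1.0, -0.001]]
wrist_force: [-0.6, 0.2, -3.5]
grip_width: 0.114
```

Emit:
drive_tool:
  series:
    - [0.2, 0, 0, 0, 0, 0, 0]
    - [0.2, 0, 0, 0, 0, 0, 0]
    - [0.2, 0, 0, 0, 0, 0, 0]
    - [0.2, 0, 0, 0, 0, 0, 0]

```text
time: 14.37
eef_pos: [0.6888, 0.0983, 0.0928]
tool_rot: [[0.989, -0.006, -0.148], [0.148, -0.002, 0.989], [-0.006, -1.0, -0.001]]
wrist_force: [-0.8, 1.1, -0.2]
grip_width: 0.402
```

```bash
python3 st.py 17 wrist side
```

```text
{'time': 14.367, 'eef_pos': [0.689, 0.098, 0.093], 'tool_rot': [[0.989, -0.006, -0.148], [0.148, -0.002, 0.989], [-0.006, -1.0, -0.001]], 'wrist_force': [-0.774, 1.063, -0.166], 'ft_torque': [-0.006, -0.047, 0.074], 'grip_width': 0.402}
```

View pics/wrist17.png

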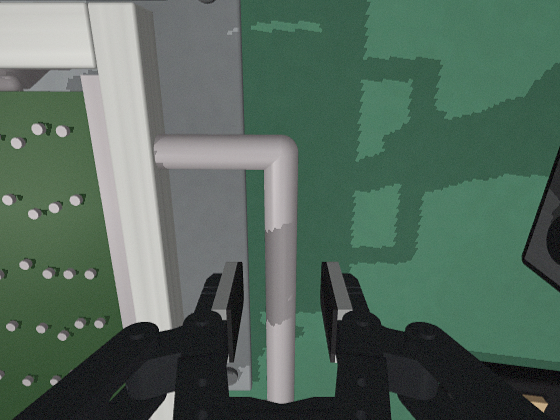

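The jaws are clear on both sides of the bar (column 282). I'll rise straight up.

Emit:
drive_tool:
  series:
    - [0.2, 0, -0.02, 0, 0, 0, 0]
    - [0.2, 0, -0.05, 0, 0, 0, 0]
    - [0.2, 0, -0.08, 0, 0, 0, 0]
    - [0.2, 0, -0.11, 0, 0, 0, 0]
    - [0.2, 0, -0.13, 0, 0, 0, 0]

```text
time: 14.88
eef_pos: [0.6903, 0.0986, 0.2264]
tool_rot: [[0.989, -0.002, -0.148], [0.148, -0.002, 0.989], [-0.002, -1.0, -0.001]]
wrist_force: [0.6, -0.1, 0.5]
grip_width: 0.403
```

Emit:
drive_tool:
  series:
    - [0.2, -0.03, -0.01, 0, 0, 0, 0]
    - [0.2, -0.06, -0.02, 0, 0, 0, 0]
    - [0.2, -0.09, -0.03, 0, 0, 0, 0]
    - [0.2, -0.12, -0.04, 0, 0, 0, 0]
    - [0.2, -0.15, -0.04, 0, 0, 0, 0]

```text
time: 15.3
eef_pos: [0.5418, 0.0763, 0.2691]
tool_rot: [[0.989, 0.002, -0.148], [0.148, -0.001, 0.989], [0.002, -1.0, -0.002]]
wrist_force: [0.1, 0.1, 1.8]
grip_width: 0.402
```

Emit:
drive_tool:
  series:
    - [0.2, -0.03, 0, 0, 0, 0, 0]
    - [0.2, -0.06, 0, 0, 0, 0, 0]
    - [0.2, -0.09, 0, 0, 0, 0, 0]
    - [0.2, -0.09, 0, 0, 0, 0, 0]
    - [0.2, -0.09, 0, 0, 0, 0, 0]

```text
time: 15.72
eef_pos: [0.4514, 0.063, 0.2693]
tool_rot: [[0.989, 0.003, -0.148], [0.148, -0.001, 0.989], [0.002, -1.0, -0.002]]
wrist_force: [0.6, -0.3, 1.0]
grip_width: 0.402
```

```bash
python3 st.py 18 side; python3 - <<'E'
from h import *
im=capture("top");cv2.imwrite("pics/top18.png",im)
for l in ("turn_bar","spool","flux","cutters","screwdriver","pump","tray"):
    print(l,[(np.round(d["position"],3).tolist(),round(d["conf"],2)) for d in tip_of("top",l)[:1]],[(np.round(d["position"],3).tolist(),round(d["conf"],2)) for d in tip_of("side",l)[:1]])
E
```

```text
{'time': 15.717, 'eef_pos': [0.451, 0.063, 0.269], 'tool_rot': [[0.989, 0.003, -0.148], [0.148, -0.001, 0.989], [0.002, -1.0, -0.002]], 'wrist_force': [0.571, -0.349, 1.015], 'ft_torque': [-0.077, 0.019, 0.023], 'grip_width': 0.402}
turn_bar [([0.688, 0.097, 0.102], 0.95)] [([0.688, 0.102, 0.104], 0.7)]
spool [([0.603, 0.315, 0.002], 0.7)] [([0.603, 0.314, -0.0], 0.92)]
flux [([0.532, -0.546, 0.001], 0.59)] [([0.5, -0.143, 0.003], 0.7)]
cutters [([0.374, 0.064, -0.001], 0.77)] [([0.374, 0.063, 0.002], 0.88)]
screwdriver [] [([0.631, -0.153, -0.001], 0.43)]
pump [([0.591, 0.438, -0.004], 0.62)] [([0.596, 0.438, 0.003], 0.6)]
tray [([0.533, -0.544, 0.0], 0.83)] [([0.526, -0.542, 0.002], 0.87)]
```

View pics/side18.png

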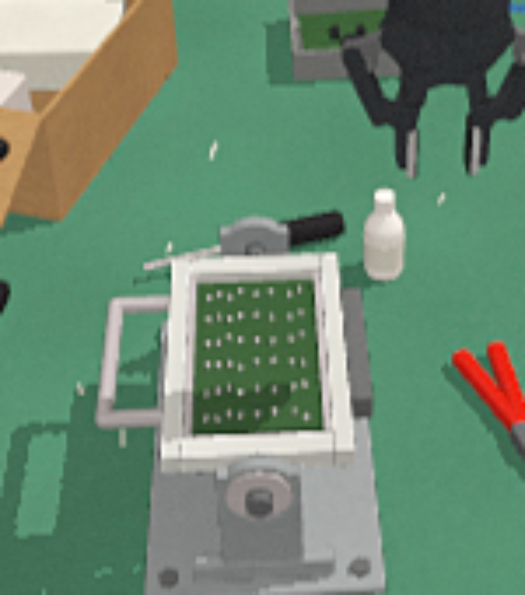

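View pics/top18.png

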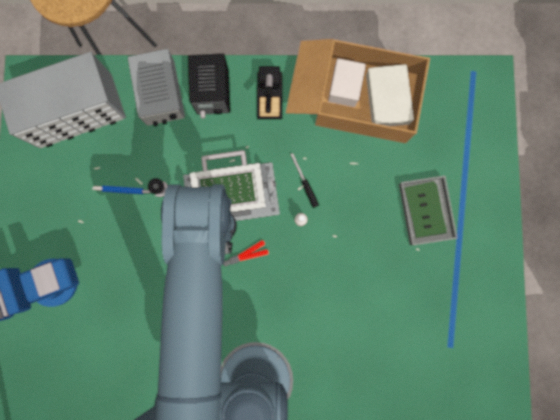

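The frame is upside down with the turning bar at (0.688, 0.098) and z ≈ 0.10. The bystanders sit at the same pixels as at the start, and the arm is clear, so I'll hand in.

```bash
python3 -c "
from h import *
print(job_done())"
```

```text
the job is handed in; nothing more can be done
None
```

I shut and latched the lid, tugged its handle to test the latch, then swung the frame over by its turning bar to the stop, solder side up. I handed the job in at about 16 s; no verdict was reported.

**Lid and latch:** I pressed the handle down until the lid edge and handle matched the model at angle 0. Pressing peaked at about 35 N. The latch then held a steady 10–14 N upward tug, with only the free play of a few mm.

**Turning:** After release, the turning bar measured (0.688, 0.098–0.102, 0.10) in both cameras, which is level on the far side. The board's solder side is up.

**Bystanders and arm:** Nothing on the bench visibly moved between the first and last pictures. The arm is clear of everything, with wrist force near 0.

**Checks that disagreed or were incomplete:**
- My images put the lid's starting angle at about 0.19 rad, below the stated 0.28–0.65.
- The wrist force spiked to 99 N against the final stop, under the 120 N limit, and I relaxed it at once.
- In the last top picture, the network placed the flux bottle on the tray and missed the screwdriver. The side camera and the picture itself show both in place.
- With the frame over, the lid and latch face down and could not be seen. That the lid is still latched rests on the tug test and on seeing it shut early in the swing.

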